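# Wedge the spring cover open and fetch the eyepiece

## Task

The sliding cover of the blue dust case springs shut by itself. With the wooden wedge, push the cover back by its yellow lip and leave the wedge lying lengthwise on the deck between the steel stop bar and the lip, so that the cover stays open on its own. Then take the black microscope eyepiece out of the case and stand it upright on the middle of the lens-tissue booklet without dropping it, leaving the cover propped open.

Things in the scene. Friction and masses are not known exactly. Their poses are not given: they have to be found in the camera images.
- case: Low blue box, fixed, 300 x 210 x 58 mm; spans x -150..150, y -115..95 mm in its own frame, origin on the worktop, x axis away from the robot (within 12 degrees). Its top, the deck (58 mm above the worktop), has an opening x -120..8, y -50..80 mm over a bay whose grey floor is 14 mm above the worktop. Right of the opening is a plain strip of deck, y -115..-50 mm.
- cover (a joint): Clear cover sliding on the deck along case +x. 0 = shut, 0.135 m = end of travel; a spring closes it (2 N shut, 3.5 N propped). Its upright opaque yellow lip is 8 mm thick, 28 mm high above the deck, spans case y -110..84 mm (so also crosses the strip); the lip's near face is at case x -122 mm when shut, 14 mm beyond the stop bar, and moves with the cover.
- lip (a point): Point on the near face of the yellow lip, at its top edge (86 mm above the worktop), on the middle line of the right-hand strip (case y = -82 mm). It moves with the cover.
- prop_spot (a point): Point on the deck's right-hand strip, fixed at case x -81, y -82, z 58 mm: where the wedge's origin lies when it props the cover (at 0.096 m) against the steel stop bar. Axes as the case's. The stop bar is fixed at the strip's near end: case x -148..-136, y -113..-51 mm, 8 mm high above the deck.
- wedge: Loose wooden door wedge, 110 mm long (x), 30 mm wide (y, parallel sides: the grip), 0.12 kg, lying flat; 14 mm high at its -x end, 28 mm at +x, 21 mm in the middle. Origin at the middle of its underside. Either end may lead. Carried with its underside 10 to 18 mm above the deck it clears the stop bar and still pushes the lip.
- eyepiece: Black microscope eyepiece standing upright on its narrower tube, 42 mm high, 30 mm diameter at the top rim, 0.05 kg. It stands loose on the floor of the bay, under the clear cover. Origin at the centre of its underside, z up its axis.
- lens_tissue: Flat booklet of lens tissue, fixed, white top with a grey-beige border, 66 x 104 x 8 mm (x, y, z). Origin at the centre of its underside.
Mind the look-alikes: they are no part of the job. There is more than one size of the wedge; the one meant has the size given above.

How it is judged:
By the outcome, as a careful person would: the job done as asked, in the order asked, and still so for the second after the job is handed in, with the robot touching nothing.
It also fails if it takes over 59 s, if anything falls off the work surface, if the arm or the gripper's body presses on something with over 40 N, if the wrist force passes 120 N, or if a joint passes its speed limit or range.

## Robot

A 6-joint arm with a two-finger parallel gripper is mounted at the origin on a cart in front of the work surface, level with it; the furniture and walls round the work are solid. World frame = base frame: x ahead of the robot, y to its left, z up, the work surface at z = 0. Lengths are in m, angles in rad, forces in N, time in s.
With the tool pointing down it reaches from about 0.3 to 0.875 m from the base axis. Payload 6.4 kg.
Tool frame: the origin (TCP) lies midway between the tips of the shut fingers; the grasp point (between the pads) lies ctrl.grip_point_offset behind it (ctrl.grip_point_offset is the distance from the TCP to the grasp point, in m); z points along the fingers, y is the direction in which the jaws open and shut (so a half turn about z gives the same grasp; the last joint's range is limited). The gripper opens to 85 mm and grips with 20 to 120 N. Pads are 22 mm wide; open, the fingers measure 114 mm over their backs; the gripper's body (76 mm by 85 mm) begins 54 mm behind the grasp point. The pads swing forward as they close: fully open they stand 13 mm farther back than shut.
Start: joints at [-1.315, 0.181, 1.607, -0, 1.354, -0.206], TCP at [0.256, -0.515, 0.211] pointing down, gripper open.
Joint ranges: [-2.99, 2.99], [-0.89, 2.07], [0.3, 2.58], [-1.14, 4.28], [0, 2.63], [-3.12, 3.12]. Speed limits (rad/s): [2.57, 2.57, 3.01, 3.14, 3.14, 3.14].

## Interface

Orientations are given as a unit quaternion [w, x, y, z].
In Python, from bench import ctrl, viewer gives the robot as it stands.
- The arm moves only by the shell command python3 -m handwheel 'ROWS' [OPENING]. ROWS is JSON, a list of rows, each an object with "travel": the shift along the tool's x, y, z as a fraction of full scale, a list of three; "dr": the turn, a rotation vector about the tool's x, y, z as a fraction of full scale, a list of three. A call has 1 to 20 rows; each row shifts and turns the pose as measured when the row begins, along the tool's axes as they then stand; what a row does not reach is not made up. Full scale, the value 1, is 150 mm for a shift and 30 degrees for a turn. A row lasts 1/12 s, in which the tool goes at most 41.7 mm and 7.16 degrees, less where a joint would pass 70% of its speed; a pose out of reach is approached as far as the arm can. A call with a number of a shift or a turn outside -1 to 1 is refused whole. A call with a gripper value outside its range is refused whole. OPENING is the opening, from -1 (shut) to 1 (fully open), set as the call begins (- or left out, the last holds). The fingers move at their own pace and stop on an object; the grip force is fixed at half the most. Time passes only in rows, so rows that do not move let the fingers close. It gives the time, the measured TCP pose, the force and the opening at its end, in the units of the state.
- ctrl.get_obs(): the state, without advancing time (a new reading comes with each control period).
- viewer.camera(name): name is "scene" or "top" or "wrist"; returns the picture (384x512x3 uint8, red, green, blue); there is no depth.
- viewer.get_calibration(name): a dict with "camera_matrix" (3x3 intrinsics, pixels), "R" (3x3) and "t" (3): a world point X has camera coordinates R X + t. Camera axes: x right, y down, z forward; pixel columns grow to the right and rows downward; lengths in m; the calibration is good to about 2 mm. The wrist camera is an equidistant fisheye: a pixel r from the principal point sees the ray r / f radians off the axis. A picture is of the moment at which its call begins: read the wrist's pose just before it. get_calibration takes no time and is no camera call; for the wrist camera it gives the pose at the moment of the call.
- ctrl.hand_in(): hands the job in, once; it reports no verdict.
The state is a dict: "time_s": time; "q": joint angles; "dq": joint speeds; "joint_efforts": joint torques, N m; "eef_pos": TCP position; "eef_rot": TCP orientation; "wrist_force": force on the tool from outside, world axes, zero at the start; "torque": the same for the moment, N m; "opening": opening from 0.0 (shut) to 1.0 (fully open).
Only numpy, scipy, OpenCV 4.12 (cv2) and the standard library are available. Lean on these libraries where they do the work, as an engineer would, in place of code of your own. Each camera call takes 0.05 s, during which the arm holds its last target. There are 200 camera calls.

## Working session

There is one attempt and no reset: what is moved stays moved. The work goes in short steps, Python scripts to look and compute and a shell command to move; the robot and the scene stay as the last step left them, time stands still between calls to the robot, and variables do not carry over. Pictures are saved under pics/ and viewed, about 8 in all and at most 12, crops included, and the job is handed in when it is done.

```bash
ls; mkdir -p pics; cat > h.py <<'E'
import numpy as np,cv2
from bench import ctrl,viewer
def snap(n,f):
    im=viewer.camera(n); cv2.imwrite('pics/'+f,im[:,:,::-1]); return im
def ray(n,u,v,c=None):
    c=c or viewer.get_calibration(n);K=np.array(c['camera_matrix']);R=np.array(c['R']);t=np.array(c['t'])
    a=np.array([(u-K[0,2])/K[0,0],(v-K[1,2])/K[1,1]])
    if n=='wrist':
        r=np.hypot(*a); d=np.r_[a/r*np.sin(r),np.cos(r)] if r>0 else np.array([0,0,1.])
    else: d=np.r_[a,1]
    return -R.T@t,R.T@d
def atz(n,u,v,z,c=None):
    o,d=ray(n,u,v,c); return o+d*(z-o[2])/d[2]
def proj(n,X,c=None):
    c=c or viewer.get_calibration(n);K=np.array(c['camera_matrix']);p=np.array(c['R'])@X+np.array(c['t'])
    return K[0,0]*p[0]/p[2]+K[0,2],K[1,1]*p[1]/p[2]+K[1,2]
E
python3 - <<'E'
from h import *
a=snap('top','top.png');b=snap('scene','scene.png')
cv2.imwrite('pics/both.png',cv2.resize(a,(800,600),interpolation=cv2.INTER_CUBIC)[:,:,::-1])
o=ctrl.get_obs();print(o,ctrl.grip_point_offset)
for n in('top','scene'):
    c=viewer.get_calibration(n);print(n,np.round(c['camera_matrix'],1).tolist(),np.round(c['R'],3).tolist(),c['t'])
E
```

```text
pics
{'time_s': 0.1, 'q': array([-1.31531310e+00,  1.81479177e-01,  1.60786589e+00, -1.29661173e-05,
        1.35381336e+00, -2.06267910e-01]), 'dq': array([-0.00087044, -0.00116229, -0.00170315,  0.0002552 ,  0.00027365,
        0.00066382]), 'joint_efforts': array([ 2.20659631e-04, -4.45873082e+01, -3.52238345e+01, -2.12201412e-04,
        4.11590692e-03, -4.00699003e-05]), 'eef_pos': array([ 0.25606802, -0.51426197,  0.21018764]), 'eef_rot': array([-7.82490436e-04,  9.73465793e-01,  2.28831241e-01, -2.55910076e-05]), 'wrist_force': array([ 0.28999653, -0.98472208,  0.26631341]), 'torque': array([-0.00321924, -0.01683692, -0.02534929]), 'opening': 0.9997887611032853} 0.0187
top [[460.8, 0.0, 258.1], [0.0, 460.8, 193.5], [0.0, 0.0, 1.0]] [[0.005, -1.0, -0.005], [-0.989, -0.004, -0.15], [0.15, 0.006, -0.989]] [0.01710821 0.51418667 1.48166803]
scene [[462.1, 0.0, 247.2], [0.0, 462.1, 191.3], [0.0, 0.0, 1.0]] [[-0.758, -0.652, 0.021], [-0.45, 0.499, -0.741], [0.472, -0.571, -0.672]] [0.40336974 0.28688757 1.01064988]
```

View pics/both.png

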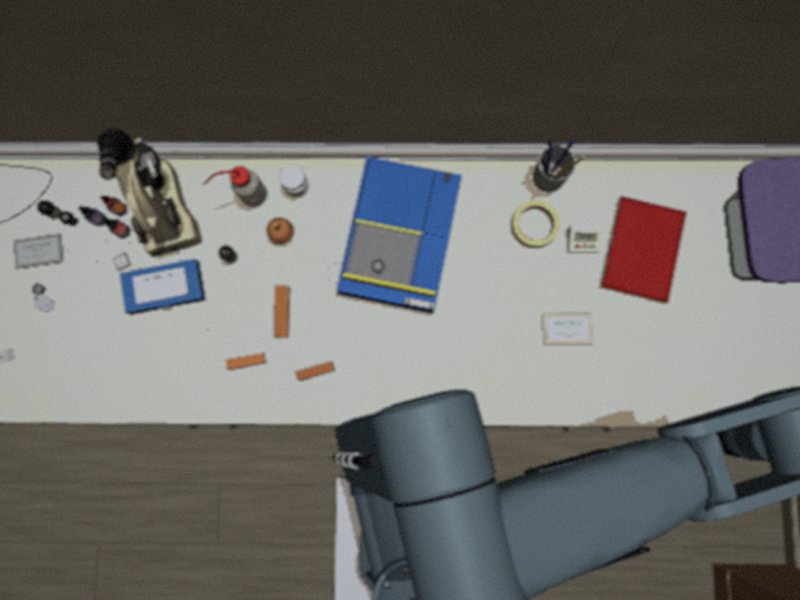

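View pics/scene.png

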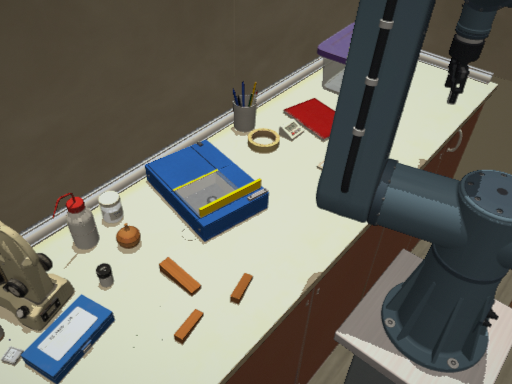

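The top view shows three orange wedges at (282,311), (246,361) and (315,370). There are two booklets, at (567,328) and (38,250), plus a blue box at (162,287). The case is at (400,235), and the eyepiece sits under the cover at (378,266), with a look-alike outside at (228,254). Next I'll measure them and confirm in crops.

```bash
python3 - <<'E'
from h import *
a=cv2.imread('pics/top.png');s=cv2.imread('pics/scene.png')
hsv=cv2.cvtColor(a,cv2.COLOR_BGR2HSV)
def rects(m,z,mn=60):
    n,l,st,ce=cv2.connectedComponentsWithStats(m.astype(np.uint8))
    for i in range(1,n):
        if st[i,4]<mn: continue
        p=np.argwhere(l==i)[:,::-1]
        P=np.array([atz('top',u,v,z)[:2] for u,v in p]).astype(np.float32)*1000
        r=cv2.minAreaRect(P);print(np.round(ce[i]),st[i,4],'c',np.round(P.mean(0)),np.round(r[0]),np.round(r[1]),round(r[2],1))
H,S,V=cv2.split(hsv)
print('orange');rects((H>5)&(H<17)&(S>140)&(V>100),.01,30)
print('yellow');rects((H>22)&(H<33)&(S>140)&(V>100),.08,20)
print('blue');rects((H>100)&(H<125)&(S>150)&(V>70),.058,20)
def crop(im,u,v,w,h,k): return cv2.resize(im[v:v+h,u:u+w],None,fx=k,fy=k,interpolation=cv2.INTER_CUBIC)
c1=crop(a,205,95,100,110,4)
c2=crop(a,335,190,60,40,5);c3=crop(a,0,140,60,40,5)
out=np.zeros((440,720,3),np.uint8);out[:,:400]=c1;out[:200,410:710]=c2;out[210:410,410:710]=c3
cv2.imwrite('pics/crop1.png',out)
E
```

```text
orange
[179. 147.] 113 c [677. 290.] [678. 291.] [47. 46.] 19.5
[180. 199.] 208 c [500. 282.] [499. 282.] [102.  20.] 1.8
[157. 231.] 97 c [391. 356.] [391. 356.] [14. 73.] 11.6
[201. 237.] 91 c [371. 208.] [371. 207.] [14. 72.] 16.7
yellow
[247. 182.] 95 c [547.  54.] [546.  51.] [182.   6.] 78.3
blueTraceback (most recent call last):
  File "<stdin>", line 14, in <module>
  File "<stdin>", line 9, in rects
  File "h.py", line 13, in atz
    o,d=ray(n,u,v,c); return o+d*(z-o[2])/d[2]
        ~~~^^^^^^^^^
  File "h.py", line 6, in ray
    c=c or viewer.get_calibration(n);K=np.array(c['camera_matrix']);R=np.array(c['R']);t=np.array(c['t'])
           ~~~~~~~~~~~~~~~~~~~~~~^^^
ValueError: time passes only in moves, steps and waits
```

```bash
python3 - <<'E'
import re
s=open('h.py').read()
s=s.replace("def snap","_C={}\ndef cal(n):\n    if n not in _C: _C[n]=viewer.get_calibration(n)\n    return _C[n]\ndef snap",1).replace("c or viewer.get_calibration(n)","c or cal(n)")
open('h.py','w').write(s)
E
python3 - <<'E'
from h import *
a=cv2.imread('pics/top.png');s=cv2.imread('pics/scene.png')
def crop(im,u,v,w,h,k): return cv2.resize(im[v:v+h,u:u+w],None,fx=k,fy=k,interpolation=cv2.INTER_CUBIC)
out=np.zeros((600,800,3),np.uint8)
out[:330,:270]=crop(a,212,95,90,110,3)
out[:330,280:800]=crop(s,140,130,130,110,4)[:330,:520] if 0 else cv2.resize(s[135:240,140:270],(520,330))
out[340:600,0:260]=crop(a,345,193,65,65,4)
out[340:600,270:530]=crop(a,0,140,65,65,4)
out[340:600,540:800]=cv2.resize(s[250:350,160:260],(260,260))
cv2.imwrite('pics/crop1.png',out)
E
```

```text
(no output)
```

View pics/crop1.png

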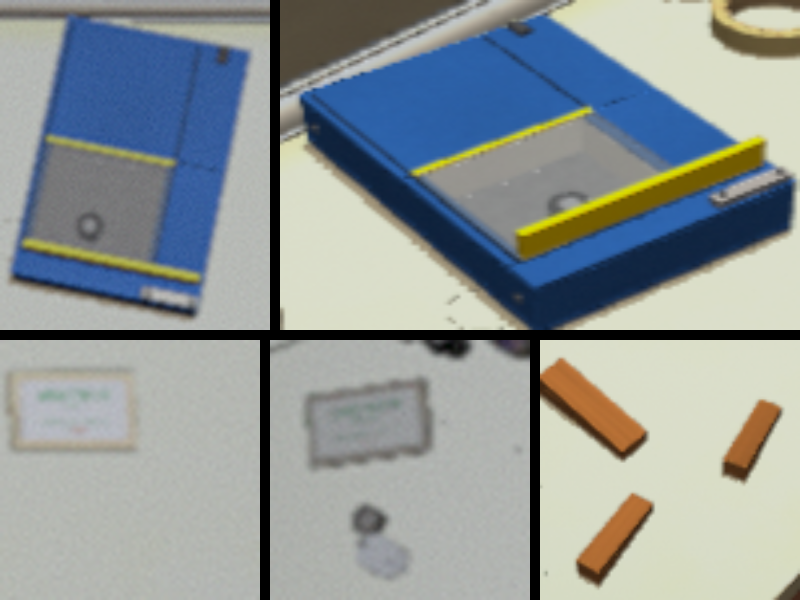

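```bash
python3 - <<'E'
from h import *
from scipy.optimize import least_squares
obs=[('top',-122,84,86,220,177.3),('top',-122,-110,86,278.3,188.7),('top',150,95,58,235,100.7),('top',150,-115,58,295.3,111.7),('top',-150,95,58,216,187.3),('top',-150,-115,58,276.3,199.7),
('scene',-122,84,86,199.3,209.5),('scene',-122,-110,86,260.8,178.9),('scene',150,95,58,145.5,165.2),('scene',-150,95,58,202.5,228.2),('scene',-150,-115,58,268.8,192.3),('scene',150,-115,58,205,139.8)]
def W(p,x,y,z):
    c,s=np.cos(p[2]),np.sin(p[2]);return np.array([p[0]+(c*x-s*y)/1e3,p[1]+(s*x+c*y)/1e3,z/1e3])
f=lambda p:np.concatenate([np.array(proj(o[0],W(p,*o[1:4])))-o[4:] for o in obs])
r=least_squares(f,[.65,.0,-.15],loss='soft_l1');p=r.x
print(p,np.degrees(p[2]));print(np.round(r.fun.reshape(-1,2),1).tolist())
for n,q in dict(lip=(-122,-82,86),prop=(-81,-82,58)).items(): print(n,W(p,*q).round(4))
print('eyep',atz('top',212+90/3,95+226/3,.05),atz('scene',140+(566-280)/4,135+205/3.143,.056))
print('tissue',[atz('top',345+u/4,193+v/4,.008).round(3) for u,v in((10,371),(134,371),(134,450),(12,450)) for v in[v-340]],'scene other')
m=cv2.imread('pics/scene.png');hsv=cv2.cvtColor(m,cv2.COLOR_BGR2HSV);H,S,V=cv2.split(hsv)
o=viewer.get_calibration('wrist');print(o)
R=np.array(o['R']);print('wristcam pos',-R.T@np.array(o['t']),'axis',R[2])
E
```

```text
[ 0.66249717  0.04079607 -0.20111703] -11.523157175453312
[[-1.7, -0.2], [-0.8, 0.6], [-1.5, -0.6], [-0.5, 0.6], [-2.1, -1.0], [0.7, -0.4], [0.9, 0.2], [0.8, 0.2], [-1.5, -1.1], [0.8, -2.0], [0.4, -0.4], [0.9, -1.5]]
lip [ 0.5266 -0.0152  0.086 ]
prop [ 0.5667 -0.0234  0.058 ]
eyep [0.58954399 0.07304267 0.05      ] [0.58547486 0.08222523 0.056     ]
tissue [array([ 0.496, -0.28 ,  0.008]), array([ 0.496, -0.384,  0.008]), array([ 0.43 , -0.382,  0.008]), array([ 0.429, -0.28 ,  0.008])] scene other
{'camera_matrix': array([[297.31863964,   0.        , 252.73247184],
       [  0.        , 297.31863964, 191.52801458],
       [  0.        ,   0.        ,   1.        ]]), 'R': array([[ 0.44587214, -0.89509547, -0.00146263],
       [-0.85227274, -0.42503918,  0.30491454],
       [-0.2735493 , -0.13470634, -0.95237859]]), 't': array([-0.5743699 , -0.03881338,  0.3801355 ])}
wristcam pos [ 0.32700175 -0.47940644  0.37302759] axis [-0.2735493  -0.13470634 -0.95237859]
```

```bash
python3 -m handwheel '[{"travel":[0,-0.2,0],"dr":[0,0,0.206]},{"travel":[0,-0.2,0],"dr":[0,0,0.206]},{"travel":[0,-0.2,0],"dr":[0,0,0.206]},{"travel":[0,-0.2,0],"dr":[0,0,0.206]},{"travel":[0.1,-0.25,0],"dr":[0,0,0]},{"travel":[0.1,-0.25,0],"dr":[0,0,0]},{"travel":[0.1,-0.25,0],"dr":[0,0,0]},{"travel":[0.1,-0.25,0],"dr":[0,0,0]},{"travel":[0.1,-0.25,0],"dr":[0,0,0]},{"travel":[0.1,-0.25,0],"dr":[0,0,0]},{"travel":[0.1,-0.25,0],"dr":[0,0,0]},{"travel":[0.1,-0.25,0],"dr":[0,0,0]},{"travel":[0.1,-0.25,0],"dr":[0,0,0]},{"travel":[0.1,-0.25,0],"dr":[0,0,0]},{"travel":[0.1,-0.25,0],"dr":[0,0,0]},{"travel":[0.1,-0.25,0],"dr":[0,0,0]}]'
```

```text
time_s: 1.43
eef_pos: [0.3963, 0.0675, 0.2069]
eef_rot: [-0.003, 1.0, -0.005, 0.001]
wrist_force: [2.0, -1.1, 0.4]
opening: 1.002
```

```bash
cat >> h.py <<'E'
def goto(x,y,z,th):
    "full-scale units to reach TCP x,y,z and tool-x yaw th(deg)"
    o=ctrl.get_obs();from scipy.spatial.transform import Rotation as Ro
    q=o['eef_rot'];R=Ro.from_quat([q[1],q[2],q[3],q[0]]).as_matrix()
    t=np.radians(th);G=np.array([[np.cos(t),np.sin(t),0],[np.sin(t),-np.cos(t),0],[0,0,-1.]])
    print('t',round(o['time_s'],2),'pos',o['eef_pos'].round(4),'yaw',np.degrees(np.arctan2(R[1,0],R[0,0])).round(2),'F',np.round(o['wrist_force'],1),'open',round(o['opening'],3))
    print('travel',(R.T@(np.array([x,y,z])-o['eef_pos'])/.15).round(3),'dr',(np.degrees(Ro.from_matrix(R.T@G).as_rotvec())/30).round(3))
E
python3 -m handwheel '[{"travel":[0.115,-0.235,0],"dr":[0,0,-0.04]},{"travel":[0.115,-0.235,0],"dr":[0,0,-0.04]},{"travel":[0.115,-0.235,0],"dr":[0,0,0]},{"travel":[0.115,-0.235,0],"dr":[0,0,0]},{"travel":[0.115,-0.235,0],"dr":[0,0,0]},{"travel":[0.1,-0.2,0],"dr":[0,0,0]},{"travel":[0,0,0],"dr":[0,0,0]}]'
python3 - <<'E'
from h import *
c=viewer.get_calibration('wrist')
a=snap('wrist','w1.png');goto(.499,.282,.21,1.8)
import pickle;pickle.dump(c,open('w1.pkl','wb'))
E
```

```text
time_s: 2.02
eef_pos: [0.4935, 0.2959, 0.2055]
eef_rot: [-0.004, 1.0, 0.022, 0.0]
wrist_force: [-0.6, -0.3, 0.7]
opening: 1.003
t 2.07 pos [0.4924 0.2939 0.2051] yaw 2.51 F [ 0.  -0.1 -0.3] open 1.0
travel [ 0.041  0.081 -0.033] dr [-0.011  0.002  0.024]
```

View pics/w1.png

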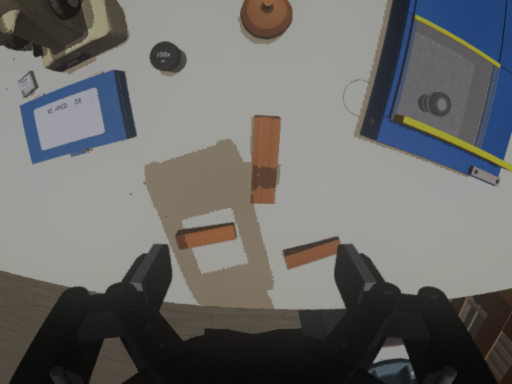

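The wrist view shows the large wedge at about (265,160), lengthwise in the image. The two small wedges are at (207,236) and (312,252), and the lone black look-alike is at (165,57). Next I'll fit the wedge.

```bash
python3 - <<'E'
from h import *
import pickle
from scipy.optimize import minimize
c=pickle.load(open('w1.pkl','rb'))
a=cv2.imread('pics/w1.png');H,S,V=cv2.split(cv2.cvtColor(a,cv2.COLOR_BGR2HSV))
m=((H<18)&(S>110)).astype(np.uint8)
n,l,st,ce=cv2.connectedComponentsWithStats(m)
i=[k for k in range(1,n) if abs(ce[k][0]-265)<12 and abs(ce[k][1]-160)<20 and st[k,4]>300][0]
m=(l==i).astype(np.uint8);print(st[i])
K=c['camera_matrix']
def pw(X):
    p=c['R']@X+c['t'];r=np.hypot(p[0],p[1]);th=np.arctan2(r,p[2]);return K[0,0]*th*p[0]/r+K[0,2],K[1,1]*th*p[1]/r+K[1,2]
cp=cal('top');t=cv2.imread('pics/top.png');H,S,V=cv2.split(cv2.cvtColor(t,cv2.COLOR_BGR2HSV))
mt=((H>5)&(H<17)&(S>110)&(V>80)).astype(np.uint8);mt[:180]=0;mt[220:]=0;mt[:,:165]=0;mt[:,200:]=0
s=cv2.imread('pics/scene.png');H,S,V=cv2.split(cv2.cvtColor(s,cv2.COLOR_BGR2HSV))
ms=((H<17)&(S>110)).astype(np.uint8);ms[:252]=0;ms[300:]=0;ms[:,:150]=0;ms[:,208:]=0
def sil(p,sg,P,shape):
    co,si=np.cos(p[2]),np.sin(p[2]);pts=[]
    for x,h in((-55,14),(55,28)):
        for y in(-15,15):
            for z in(0,h):
                pts.append(P(np.array([p[0]+sg*(co*x-si*y)/1e3,p[1]+sg*(si*x+co*y)/1e3,z/1e3])))
    q=cv2.convexHull(np.array(pts,np.float32));b=np.zeros(shape,np.uint8);cv2.fillConvexPoly(b,(q*16).round().astype(np.int32),1,shift=4);return b
for sg in(1,-1):
    def cost(p): return sum((sil(p,sg,P,M.shape)^M).sum()*w for P,M,w in((pw,m,1),(lambda X:proj('scene',X),ms,1)))
    best=min((minimize(cost,[.5+dx,.285,.03+d],method='Nelder-Mead',options=dict(initial_simplex=[[.5+dx,.285,.03+d],[.51+dx,.285,.03+d],[.5+dx,.292,.03+d],[.5+dx,.285,.1+d]])) for d in(-.05,0,.05) for dx in(-.008,0,.008)),key=lambda r:r.fun)
    print(sg,best.x.round(4),np.degrees(best.x[2]).round(1),best.fun,m.sum(),ms.sum(),[(sil(best.x,sg,P,M.shape)^M).sum() for P,M in((pw,m),(lambda X:proj('scene',X),ms))])
goto(best.x[0],best.x[1],.06,np.degrees(best.x[2]))
E
```

```text
[ 251  117   29   86 2012]
1 [0.4984 0.2833 0.0047] 0.3 406.0 2012 666 [np.uint64(301), np.uint64(105)]
-1 [ 0.4997  0.2837 -0.0064] -0.4 503.0 2012 666 [np.uint64(404), np.uint64(99)]
t 2.07 pos [0.4924 0.2939 0.2051] yaw 2.51 F [ 0.  -0.1 -0.3] open 1.0
travel [0.047 0.076 0.967] dr [-0.011  0.002  0.096]
```

```bash
python3 -m handwheel '[{"travel":[0.025,0.035,0.15],"dr":[-0.011,0,0.08]},{"travel":[0.02,0.03,0.22],"dr":[0,0,0]},{"travel":[0,0,0.22],"dr":[0,0,0]},{"travel":[0,0,0.22],"dr":[0,0,0]},{"travel":[0,0,0.15],"dr":[0,0,0]},{"travel":[0,0,0.06],"dr":[0,0,0]},{"travel":[0,0,0],"dr":[0,0,0]}]'
python3 -c "
from h import *
goto(.499,.2835,.004,0)"
```

```text
time_s: 2.65
eef_pos: [0.4982, 0.2795, 0.0476]
eef_rot: [0.001, 1.0, -0.0, -0.0]
wrist_force: [-0.4, -0.3, 0.3]
opening: 0.998
t 2.65 pos [0.4982 0.2795 0.0476] yaw -0.01 F [-0.4 -0.3  0.3] open 0.998
travel [ 0.005 -0.028  0.291] dr [ 0.005  0.    -0.   ]
```

```bash
python3 -m handwheel '[{"travel":[0.005,-0.028,0.12],"dr":[0,0,0]},{"travel":[0,0,0.11],"dr":[0,0,0]},{"travel":[0,0,0.05],"dr":[0,0,0]},{"travel":[0,0,0.02],"dr":[0,0,0]},{"travel":[0,0,0],"dr":[0,0,0]}]'
python3 -c "
from h import *
goto(.499,.2835,.004,0)"
```

```text
time_s: 3.07
eef_pos: [0.5024, 0.2822, 0.0074]
eef_rot: [0.001, 1.0, -0.001, 0.003]
wrist_force: [0.2, 0.3, 0.4]
opening: 0.997
t 3.07 pos [0.5024 0.2822 0.0074] yaw -0.13 F [0.2 0.3 0.4] open 0.997
travel [-0.023 -0.009  0.023] dr [ 0.003 -0.011 -0.004]
```

```bash
python3 -m handwheel '[{"travel":[-0.02,-0.008,0.02],"dr":[0,0,0]},{"travel":[0,0,0],"dr":[0,0,0]}]'
python3 -m handwheel '[{"travel":[0,0,0],"dr":[0,0,0]},{"travel":[0,0,0],"dr":[0,0,0]},{"travel":[0,0,0],"dr":[0,0,0]},{"travel":[0,0,0],"dr":[0,0,0]},{"travel":[0,0,0],"dr":[0,0,0]},{"travel":[0,0,0],"dr":[0,0,0]},{"travel":[0,0,0],"dr":[0,0,0]},{"travel":[0,0,0],"dr":[0,0,0]}]' -1
python3 -c "
from h import *
goto(.499,.2835,.15,0)"
```

```text
time_s: 3.23
eef_pos: [0.5009, 0.2837, 0.0067]
eef_rot: [0.0, 1.0, -0.001, 0.005]
wrist_force: [-0.6, 0.5, 0.9]
opening: 1.003
time_s: 3.9
eef_pos: [0.503, 0.2847, 0.0101]
eef_rot: [-0.001, 1.0, -0.001, 0.007]
wrist_force: [-1.2, 0.3, -1.0]
opening: 0.002
t 3.9 pos [0.503  0.2847 0.0101] yaw -0.12 F [-1.2  0.3 -1. ] open 0.002
travel [-0.013  0.007 -0.933] dr [-0.002 -0.027 -0.004]
```

```bash
python3 - <<'E'
from h import *
b=snap('wrist','w2.png');a=snap('scene','s2.png')
out=np.zeros((384,800,3),np.uint8);out[:,:430]=b[:,40:470,::-1];out[:,435:799]=cv2.resize(a[220:350,120:243],(364,384))[:,:,::-1]
cv2.imwrite('pics/v2.png',out)
E
```

```text
(no output)
```

View pics/v2.png

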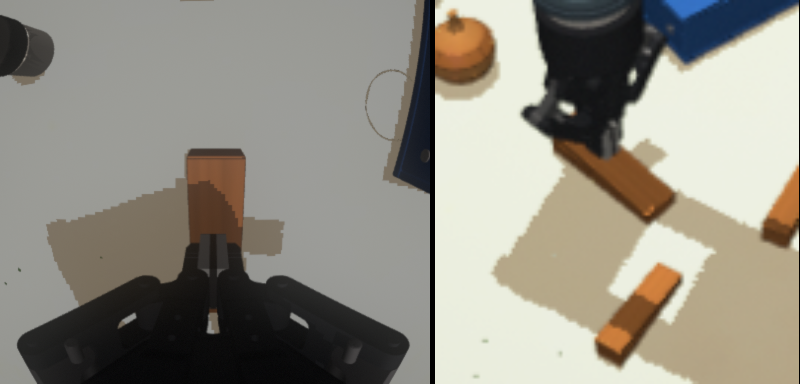

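The wrist view shows the fingers fully shut, at about (213,235), over the wedge's top rather than around it. That was a missed grasp. I'll check heights against the calibration before retrying.

```bash
python3 - <<'E'
from h import *
c=viewer.get_calibration('wrist');K=c['camera_matrix']
def pw(X):
    p=c['R']@X+c['t'];r=np.hypot(p[0],p[1]);th=np.arctan2(r,p[2]);return np.round([K[0,0]*th*p[0]/r+K[0,2]-40,K[1,1]*th*p[1]/r+K[1,2]])
o=ctrl.get_obs();e=o['eef_pos']
print(e,o['wrist_force'],'cam',-c['R'].T@c['t']);print('tcp',pw(e),'tcp+15mm up',pw(e+[0,0,.015]),'+25',pw(e+[0,0,.025]))
for x in(.444,.554):
  for y in(.2685,.2985):
    print(x,y,[pw(np.array([x,y,z])).tolist() for z in(0,.014,.028)])
E
```

```text
[0.50295023 0.2846808  0.01002709] [0.33985332 0.44780102 0.64754818] cam [0.57969445 0.28455665 0.17395245]
tcp [213. 234.] tcp+15mm up [213. 245.] +25 [213. 254.]
0.444 0.2685 [[235.0, 300.0], [237.0, 312.0], [238.0, 326.0]]
0.444 0.2985 [[194.0, 300.0], [193.0, 313.0], [192.0, 326.0]]
0.554 0.2685 [[240.0, 147.0], [243.0, 151.0], [245.0, 155.0]]
0.554 0.2985 [[190.0, 147.0], [188.0, 151.0], [185.0, 155.0]]
```

```bash
python3 - <<'E'
from h import *
c=viewer.get_calibration('wrist');K=c['camera_matrix']
def pw(X):
    p=c['R']@X+c['t'];r=np.hypot(p[0],p[1]);th=np.arctan2(r,p[2]);return np.round([K[0,0]*th*p[0]/r+K[0,2],K[1,1]*th*p[1]/r+K[1,2]])
e=ctrl.get_obs()['eef_pos']
for z in(0,.005,.01,.015,.02,.025):print(z,'shut front tip',pw(e+[.011,-.0145,z]),pw(e+[.011,.0145,z]),'open front tip(in/out)',pw(e+[.011,-.0425,z]),pw(e+[.011,-.057,z]))
a=cv2.imread('pics/w1.png');b=cv2.imread('pics/w2.png')
out=np.hstack([cv2.resize(a[220:300,120:380],None,fx=1.5,fy=3),cv2.resize(b[200:330,200:300],(400,240*520//240//2*1))[:240]])
out=np.hstack([cv2.resize(a[220:300,120:380],(400,240)),cv2.resize(b[200:330,200:300],(400,520))[:240]]) if 0 else np.vstack([cv2.resize(a[220:300,120:380],(780,240)),cv2.resize(b[200:300,120:380],(780,300))])
cv2.imwrite('pics/v3.png',cv2.convertScaleAbs(out,alpha=1.8,beta=20))
E
```

```text
0 shut front tip [277. 217.] [229. 217.] open front tip(in/out) [323. 216.] [346. 216.]
0.005 shut front tip [278. 220.] [228. 220.] open front tip(in/out) [325. 219.] [348. 219.]
0.01 shut front tip [279. 223.] [227. 223.] open front tip(in/out) [327. 223.] [351. 222.]
0.015 shut front tip [280. 227.] [227. 227.] open front tip(in/out) [329. 226.] [353. 226.]
0.02 shut front tip [280. 231.] [226. 231.] open front tip(in/out) [331. 230.] [356. 229.]
0.025 shut front tip [281. 235.] [225. 235.] open front tip(in/out) [334. 234.] [359. 233.]
```

View pics/v3.png

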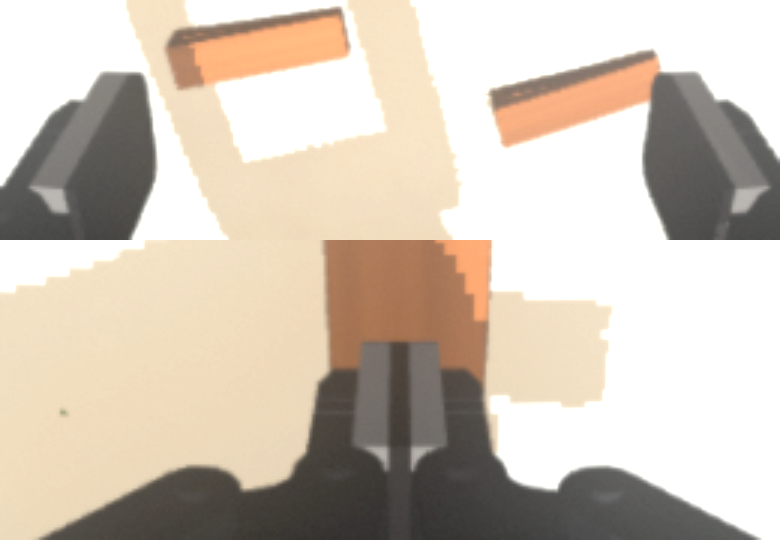

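The shut tips must sit higher than I assumed, because they cleared a 21 mm wedge with the TCP reading 10 mm. I'll open, go lower in small steps while watching the force, and close again.

```bash
python3 -m handwheel '[{"travel":[0,0,0],"dr":[0,0,0]},{"travel":[0,0,0],"dr":[0,0,0]},{"travel":[0,0,0],"dr":[0,-0.02,0]},{"travel":[0,0,0],"dr":[0,0,0]},{"travel":[-0.02,0,0],"dr":[0,0,0]},{"travel":[0,0,0.02],"dr":[0,0,0]},{"travel":[0,0,0.02],"dr":[0,0,0]}]' 1
python3 -m handwheel '[{"travel":[-0.01,0,0.02],"dr":[0,0,0]},{"travel":[0,0,0.02],"dr":[0,0,0]}]'
python3 -c "
from h import *
goto(.499,.2835,-.004,0)"
```

```text
time_s: 4.58
eef_pos: [0.5001, 0.2848, 0.004]
eef_rot: [-0.001, 1.0, -0.001, 0.002]
wrist_force: [-0.5, 0.5, -0.0]
opening: 0.971
time_s: 4.75
eef_pos: [0.4983, 0.2848, -0.0027]
eef_rot: [-0.001, 1.0, -0.001, 0.002]
wrist_force: [-0.4, 0.4, -0.3]
opening: 0.995
t 4.75 pos [ 0.4983  0.2848 -0.0027] yaw -0.13 F [-0.4  0.4 -0.3] open 0.995
travel [0.004 0.008 0.009] dr [-0.003 -0.006 -0.004]
```

```bash
python3 -m handwheel '[{"travel":[0,0,0],"dr":[0,0,0]},{"travel":[0,0,0],"dr":[0,0,0]},{"travel":[0,0,0],"dr":[0,0,0]},{"travel":[0,0,0],"dr":[0,0,0]}]' -1; python3 -m handwheel '[{"travel":[0,0,0],"dr":[0,0,0]},{"travel":[0,0,0],"dr":[0,0,0]},{"travel":[0,0,0],"dr":[0,0,0]},{"travel":[0,0,0],"dr":[0,0,0]}]'
python3 - <<'E'
from h import *
goto(.499,.2835,.15,0)
E
```

```text
time_s: 5.08
eef_pos: [0.4972, 0.2845, -0.0042]
eef_rot: [-0.0, 1.0, -0.001, 0.0]
wrist_force: [0.8, -0.8, 0.6]
opening: 0.447
time_s: 5.42
eef_pos: [0.4976, 0.2846, -0.0036]
eef_rot: [-0.0, 1.0, -0.001, 0.001]
wrist_force: [0.8, 0.2, -0.6]
opening: 0.322
t 5.42 pos [ 0.4976  0.2846 -0.0036] yaw -0.12 F [ 0.8  0.2 -0.6] open 0.322
travel [ 0.011  0.006 -1.024] dr [-0.002 -0.003 -0.004]
```

```bash
python3 -m handwheel '[{"travel":[0,0,-0.1],"dr":[0,0,0]},{"travel":[0,0,-0.15],"dr":[0,0,0]},{"travel":[0,0,-0.2],"dr":[0,0,0]},{"travel":[0,0,-0.2],"dr":[0,0,0]},{"travel":[0,0.1,-0.15],"dr":[0,0,0.08]},{"travel":[-0.03,0.18,0],"dr":[0,0,0.08]},{"travel":[-0.06,0.22,0],"dr":[0,0,0.08]},{"travel":[-0.08,0.22,0],"dr":[0,0,0.08]},{"travel":[-0.09,0.22,0],"dr":[0,0,0.05]},{"travel":[-0.09,0.22,0],"dr":[0,0,0]},{"travel":[-0.09,0.22,0],"dr":[0,0,0]},{"travel":[-0.08,0.2,0],"dr":[0,0,0]},{"travel":[-0.08,0.2,0],"dr":[0,0,0]},{"travel":[-0.04,0.1,0],"dr":[0,0,0]},{"travel":[0,0,0],"dr":[0,0,0]}]'
python3 - <<'E'
from h import *
goto(.461,-.002,.0684,-11.5)
E
```

```text
time_s: 6.67
eef_pos: [0.3532, 0.0137, 0.1197]
eef_rot: [0.001, 0.995, -0.1, 0.002]
wrist_force: [0.2, -0.3, -1.6]
opening: 0.323
t 6.67 pos [0.3532 0.0137 0.1197] yaw -11.48 F [ 0.2 -0.3 -1.6] open 0.323
travel [ 0.724 -0.041  0.345] dr [ 0.002 -0.007  0.001]
```

```bash
python3 -m handwheel '[{"travel":[0.1,-0.01,0.05],"dr":[0,0,0]},{"travel":[0.15,-0.01,0.08],"dr":[0,0,0]},{"travel":[0.15,-0.01,0.08],"dr":[0,0,0]},{"travel":[0.12,-0.01,0.08],"dr":[0,0,0]},{"travel":[0.09,0,0.05],"dr":[0,0,0]},{"travel":[0.03,0,0.02],"dr":[0,0,0]},{"travel":[0,0,0],"dr":[0,0,0]}]'
python3 - <<'E'
from h import *
import pickle
c=viewer.get_calibration('wrist');pickle.dump(c,open('w4.pkl','wb'))
b=snap('wrist','w4.png');a=snap('scene','s4.png')
out=np.zeros((384,800,3),np.uint8);out[:,:430]=b[:,40:470,::-1];out[:,435:799]=cv2.resize(a[120:260,150:283],(364,384))[:,:,::-1]
cv2.imwrite('pics/v4.png',cv2.convertScaleAbs(out,alpha=1.3))
goto(.461,-.002,.0684,-11.5)
E
```

```text
time_s: 7.25
eef_pos: [0.4552, 0.0007, 0.0647]
eef_rot: [0.001, 0.995, -0.103, 0.005]
wrist_force: [-0.1, 0.0, -1.1]
opening: 0.315
t 7.35 pos [0.4543 0.0008 0.0653] yaw -11.77 F [ 0.6 -0.2 -1.8] open 0.319
travel [ 0.048  0.009 -0.02 ] dr [ 0.001 -0.02  -0.009]
```

View pics/v4.png

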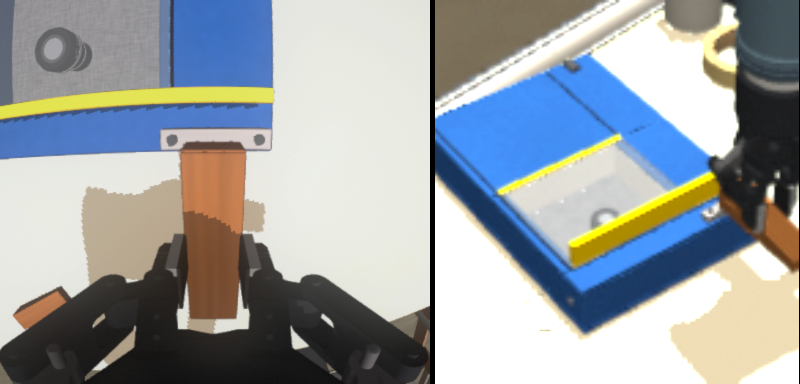

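The wrist view shows the wedge held straight, far end at (214,150) and centred on the stop bar (u 161–271). The lip runs at v≈100. I'll refine the case pose from these.

```bash
python3 - <<'E'
from h import *
import pickle
c=pickle.load(open('w4.pkl','rb'))
def inv(X):
    d=(X[:2]-[.6625,.0408]);t=np.radians(-11.52);return (np.array([[np.cos(t),np.sin(t)],[-np.sin(t),np.cos(t)]])@d*1e3).round(1)
for n,u,v,z in(('bar NL (-148,-51)',161,150,.066),('bar NR (-148,-113)',271,150,.066),('bar FL(-136,-51)',162,130,.066),('bar FR (-136,-113)',270,128,.066),('lip top near R (-122,-110)',273,102,.086),('deck/lip foot?',172,102,.086),('eyepiece top',54,48,.056)):
    P=atz('wrist',u+40,v,z,c);print(n,P.round(4),inv(P))
for n,u,v in(('L',181,150),('R',247,150)):
    P=atz('wrist',u+40,v,.098,c);print('wedge top far',n,P.round(4),inv(P))
for u in (190,238):
    P=atz('wrist',u+40,318,.084,c);print('wedge near',P.round(4),inv(P))
print('tcp',inv(np.array([.4543,.0008])))
E
```

```text
bar NL (-148,-51) [0.5114 0.0188 0.066 ] [-143.7  -51.8]
bar NR (-148,-113) [ 0.4989 -0.0413  0.066 ] [-143.9 -113.1]
bar FL(-136,-51) [0.5221 0.0156 0.066 ] [-132.5  -52.7]
bar FR (-136,-113) [ 0.5112 -0.0428  0.066 ] [-131.6 -112.1]
lip top near R (-122,-110) [ 0.5258 -0.0431  0.086 ] [-117.2 -109.5]
deck/lip foot? [0.5353 0.0041 0.086 ] [-117.3  -61.4]
eyepiece top [0.591  0.0742 0.056 ] [-76.7  18.4]
wedge top far L [0.5133 0.0034 0.098 ] [-138.7  -66.5]
wedge top far R [ 0.5073 -0.0254  0.098 ] [-138.9  -95.8]
wedge near [0.4084 0.0255 0.084 ] [-245.9  -65.8]
wedge near [ 0.4022 -0.0042  0.084 ] [-246.1  -96.1]
tcp [-196.   -80.8]
```

```bash
python3 -m handwheel '[{"travel":[0,0.01,-0.035],"dr":[0,-0.02,0]},{"travel":[0,0,0],"dr":[0,0,0]},{"travel":[0.06,0,0],"dr":[0,0,0]},{"travel":[0.08,0,0],"dr":[0,0,0]},{"travel":[0.08,0,0],"dr":[0,0,0]},{"travel":[0.08,0,0],"dr":[0,0,0]},{"travel":[0.08,0,0],"dr":[0,0,0]}]'
python3 - <<'E'
from h import *
goto(.5755,-.0252,.070,-11.5)
E
```

```text
time_s: 7.93
eef_pos: [0.5069, -0.0108, 0.0734]
eef_rot: [-0.0, 0.995, -0.102, -0.003]
wrist_force: [-4.2, 0.6, -0.2]
opening: 0.322
t 7.93 pos [ 0.5069 -0.0108  0.0734] yaw -11.7 F [-4.2  0.6 -0.2] open 0.322
travel [0.467 0.001 0.02 ] dr [ 0.     0.01  -0.007]
```

```bash
python3 -m handwheel '[{"travel":[0.06,0,0.02],"dr":[0,0.01,0]},{"travel":[0.08,0,0.01],"dr":[0,0,0]},{"travel":[0.08,0,0],"dr":[0,0,0]},{"travel":[0.08,0,0],"dr":[0,0,0]},{"travel":[0.07,0,0],"dr":[0,0,0]},{"travel":[0.05,0,0],"dr":[0,0,0]},{"travel":[0.02,0,0],"dr":[0,0,0]}]'
python3 - <<'E'
from h import *
goto(.5755,-.0252,.0564,-11.5)
E
```

```text
time_s: 8.52
eef_pos: [0.5718, -0.024, 0.0679]
eef_rot: [-0.0, 0.995, -0.102, -0.004]
wrist_force: [-3.7, 0.1, 1.1]
opening: 0.325
t 8.52 pos [ 0.5718 -0.024   0.0679] yaw -11.68 F [-3.7  0.1  1.1] open 0.325
travel [0.027 0.003 0.076] dr [ 0.     0.017 -0.006]
```

```bash
python3 -m handwheel '[{"travel":[0.03,0,0],"dr":[0,0.015,0]},{"travel":[0.01,0,0.03],"dr":[0,0,0]},{"travel":[0.005,0,0.025],"dr":[0,0,0]},{"travel":[0.005,0,0.015],"dr":[0,0,0]}]'
python3 - <<'E'
from h import *
goto(.5755,-.0252,.0544,-11.5)
E
```

```text
time_s: 8.85
eef_pos: [0.5789, -0.0255, 0.0567]
eef_rot: [0.0, 0.995, -0.102, -0.001]
wrist_force: [-4.0, 0.1, 0.6]
opening: 0.323
t 8.85 pos [ 0.5789 -0.0255  0.0567] yaw -11.67 F [-4.   0.1  0.6] open 0.323
travel [-0.023  0.003  0.015] dr [ 0.001  0.002 -0.006]
```

```bash
python3 -m handwheel '[{"travel":[-0.015,0,0.015],"dr":[0,0,0]},{"travel":[0,0,0.01],"dr":[0,0,0]}]';python3 -m handwheel '[{"travel":[0,0,0.01],"dr":[0,0,0]}]'
python3 - <<'E'
from h import *
goto(.5755,-.0252,.0544,-11.5)
E
```

```text
time_s: 9.02
eef_pos: [0.577, -0.0251, 0.054]
eef_rot: [0.0, 0.995, -0.102, -0.0]
wrist_force: [-13.6, 2.8, 26.6]
opening: 0.322
time_s: 9.1
eef_pos: [0.577, -0.0251, 0.0541]
eef_rot: [0.0, 0.995, -0.101, 0.0]
wrist_force: [-9.2, 1.2, 15.3]
opening: 0.317
t 9.1 pos [ 0.577  -0.0251  0.0541] yaw -11.64 F [-9.2  1.2 15.3] open 0.317
travel [-0.01   0.002 -0.002] dr [ 0.002 -0.    -0.005]
```

```bash
python3 -m handwheel '[{"travel":[-0.03,0,0],"dr":[0,0,0]},{"travel":[-0.02,0,0],"dr":[0,0,0]},{"travel":[-0.01,0,0],"dr":[0,0,0]}]'
python3 -c "
from h import *
goto(.5667,-.0234,.0544,-11.5)"
```

```text
time_s: 9.35
eef_pos: [0.5694, -0.0236, 0.0548]
eef_rot: [0.001, 0.995, -0.101, 0.003]
wrist_force: [6.8, -1.1, -2.7]
opening: 0.323
t 9.35 pos [ 0.5694 -0.0236  0.0548] yaw -11.65 F [ 6.8 -1.1 -2.7] open 0.323
travel [-0.018  0.002  0.003] dr [ 0.002 -0.011 -0.005]
```

```bash
python3 -m handwheel '[{"travel":[0,0,0],"dr":[0,0,0]},{"travel":[0,0,0],"dr":[0,0,0]},{"travel":[0,0,0],"dr":[0,0,0]},{"travel":[0,0,0],"dr":[0,0,0]},{"travel":[0,0,0],"dr":[0,0,0]},{"travel":[0,0,0],"dr":[0,0,0]},{"travel":[0,0,-0.1],"dr":[0,0,0]},{"travel":[0,0,-0.2],"dr":[0,0,0]},{"travel":[0,0,-0.2],"dr":[0,0,0]},{"travel":[0,0,-0.2],"dr":[0,0,0]},{"travel":[0,0,-0.1],"dr":[0,0,0]},{"travel":[0,0,0],"dr":[0,0,0]}]' 0.6
python3 - <<'E'
from h import *
import pickle
c=viewer.get_calibration('wrist');pickle.dump(c,open('w5.pkl','wb'))
b=snap('wrist','w5.png');a=snap('top','t5.png')
out=np.zeros((384,800,3),np.uint8);out[:,:430]=b[:,40:470,::-1];out[:,435:799]=cv2.resize(a[95:205,205:309],(364,384))[:,:,::-1]
cv2.imwrite('pics/v5.png',cv2.convertScaleAbs(out,alpha=1.3))
goto(.59,.074,.1,-11.5)
E
```

```text
time_s: 10.35
eef_pos: [0.5676, -0.0233, 0.1773]
eef_rot: [0.0, 0.995, -0.102, 0.001]
wrist_force: [0.3, -0.3, -0.6]
opening: 0.796
t 10.45 pos [ 0.5661 -0.023   0.1741] yaw -11.71 F [ 0.2 -0.1 -0. ] open 0.795
travel [ 0.025 -0.666  0.494] dr [ 0.001  0.003 -0.007]
```

View pics/v5.png

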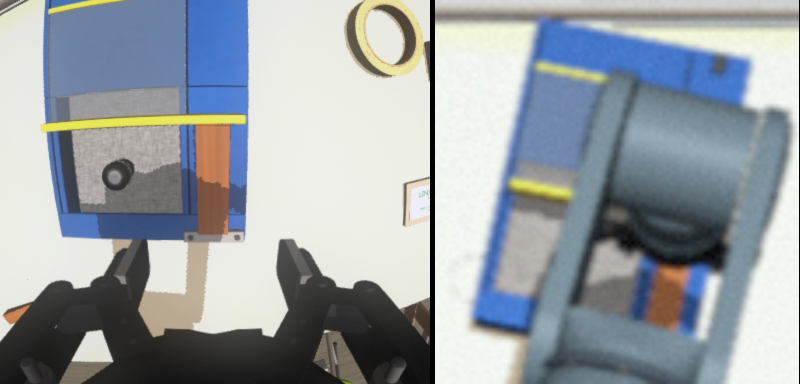

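The wrist view shows the wedge lying between the bar (214,238) and the lip (214,122), with the cover open. The eyepiece top is at about (117,176), clear in the open bay. The white booklet is at the right edge.

```bash
python3 - <<'E'
from h import *
import pickle
c=pickle.load(open('w5.pkl','rb'))
def inv(X):
    d=(X[:2]-[.6625,.0408]);t=np.radians(-11.52);return (np.array([[np.cos(t),np.sin(t)],[-np.sin(t),np.cos(t)]])@d*1e3).round(1)
for n,u,v,z in(('bar NL (-148,-51)',185,241,.066),('bar NR (-148,-113)',244,241,.066),('lip topnear (-26,-110)',245,123,.086),('eye',117,176,.056),('case NL deck(-150,95)',62,237,.058)):
    P=atz('wrist',u+40,v,z,c);print(n,P.round(4),inv(P))
a=cv2.imread('pics/w5.png')[130:220,110:210];g=cv2.cvtColor(a,cv2.COLOR_BGR2GRAY)
cv2.imwrite('pics/e.png',cv2.resize(cv2.convertScaleAbs(a,alpha=1.8,beta=25),(600,540),interpolation=cv2.INTER_CUBIC))
E
```

```text
bar NL (-148,-51) [0.5125 0.0177 0.066 ] [-142.4  -52.6]
bar NR (-148,-113) [ 0.5    -0.0422  0.066 ] [-142.6 -113.7]
lip topnear (-26,-110) [ 0.6201 -0.062   0.086 ] [ -21.  -109.2]
eye [0.5924 0.0718 0.056 ] [-74.9  16.4]
case NL deck(-150,95) [0.538  0.1622 0.058 ] [-146.2   94.1]
```

View pics/e.png

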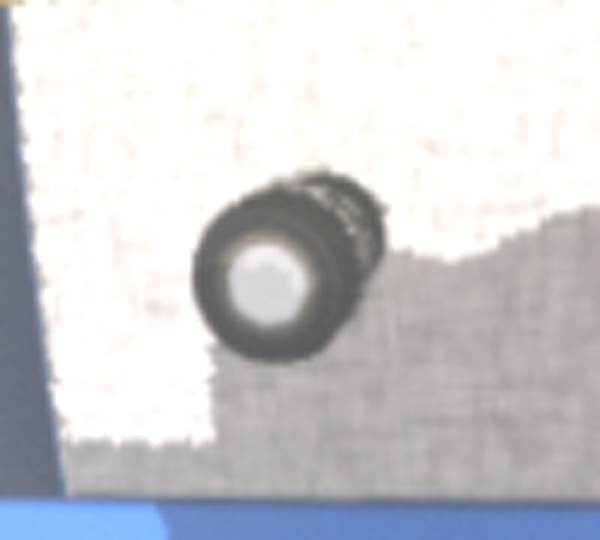

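```bash
python3 -m handwheel '[{"travel":[0.01,-0.12,0],"dr":[0,0,0]},{"travel":[0.01,-0.18,0],"dr":[0,0,0]},{"travel":[0.01,-0.18,0.05],"dr":[0,0,0]},{"travel":[0,-0.13,0.12],"dr":[0,0,0]},{"travel":[0,-0.05,0.16],"dr":[0,0,0]},{"travel":[0,0,0.1],"dr":[0,0,0]},{"travel":[0,0,0],"dr":[0,0,0]}]'
python3 -c "
from h import *
goto(.588,.074,.024,-11.5)"
```

```text
time_s: 11.03
eef_pos: [0.5842, 0.0769, 0.0937]
eef_rot: [0.0, 0.995, -0.104, -0.009]
wrist_force: [-0.3, 0.3, -0.1]
opening: 0.802
t 11.03 pos [0.5842 0.0769 0.0937] yaw -11.89 F [-0.3  0.3 -0.1] open 0.802
travel [0.037 0.013 0.464] dr [ 0.005  0.034 -0.013]
```

```bash
python3 -m handwheel '[{"travel":[0.02,0.013,0.04],"dr":[0.005,0.034,-0.01]},{"travel":[0.015,0,0.08],"dr":[0,0,0]},{"travel":[0,0,0.1],"dr":[0,0,0]}]'
python3 -c "
from h import *
goto(.588,.074,.024,-11.5)"
```

```text
time_s: 11.28
eef_pos: [0.5874, 0.0742, 0.0573]
eef_rot: [-0.0, 0.995, -0.101, -0.002]
wrist_force: [1.0, 0.0, 0.1]
opening: 0.802
t 11.28 pos [0.5874 0.0742 0.0573] yaw -11.55 F [1.  0.  0.1] open 0.802
travel [0.005 0.    0.222] dr [ 0.     0.006 -0.002]
```

```bash
python3 -m handwheel '[{"travel":[0,0,0.09],"dr":[0,0,0]},{"travel":[0,0,0.06],"dr":[0,0,0]},{"travel":[0,0,0.03],"dr":[0,0,0]},{"travel":[0,0,0.01],"dr":[0,0,0]}]'
python3 -c "
from h import *
goto(.588,.074,.024,-11.5)
snap('wrist','w6.png')"
cp pics/w6.png pics/w6v.png
```

```text
time_s: 11.62
eef_pos: [0.5837, 0.073, 0.0218]
eef_rot: [0.0, 0.995, -0.102, -0.006]
wrist_force: [-0.1, -0.5, -0.3]
opening: 0.799
t 11.62 pos [0.5837 0.073  0.0218] yaw -11.71 F [-0.1 -0.5 -0.3] open 0.799
travel [ 0.027 -0.012 -0.015] dr [ 0.003  0.024 -0.007]
```

View pics/w6v.png

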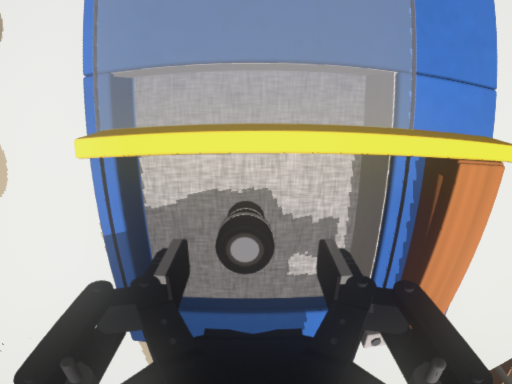

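```bash
python3 - <<'E'
from h import *
c=viewer.get_calibration('wrist');P=atz('wrist',245,249,.056,c);print(P)
t=np.radians(-11.7);d=P[:2]-ctrl.get_obs()['eef_pos'][:2];print('tool x,y mm',1e3*(np.array([[np.cos(t),np.sin(t)],[np.sin(t),-np.cos(t)]])@d))
for z in(.043,.034):
  # pad centre symmetric test: where does the axis point at tcp appear
  K=c['camera_matrix'];e=ctrl.get_obs()['eef_pos'].copy();e[2]=z;p=c['R']@e+c['t'];r=np.hypot(p[0],p[1]);th=np.arctan2(r,p[2]);print(z,K[0,0]*th*p[0]/r+K[0,2],K[1,1]*th*p[1]/r+K[1,2])
E
```

```text
[0.59284752 0.07539736 0.056     ]
tool x,y mm [ 8.63354744 -4.21444081]
0.043 253.46488966429345 251.00262723468052
0.034 253.40500936792643 243.1477978116127
```

```bash
python3 -m handwheel '[{"travel":[0.033,-0.02,0],"dr":[0,0.024,0]},{"travel":[0,0,0],"dr":[0,0,0]}]'
python3 -m handwheel '[{"travel":[0,0,0],"dr":[0,0,0]},{"travel":[0,0,0],"dr":[0,0,0]},{"travel":[0,0,0],"dr":[0,0,0]},{"travel":[0,0,0],"dr":[0,0,0]},{"travel":[0,0,0],"dr":[0,0,0]},{"travel":[0,0,0],"dr":[0,0,0]},{"travel":[0,0,0],"dr":[0,0,0]}]' -1
python3 -c "
from h import *
goto(.588,.074,.024,-11.5)"
```

```text
time_s: 11.83
eef_pos: [0.5901, 0.0748, 0.0224]
eef_rot: [0.001, 0.995, -0.102, 0.001]
wrist_force: [0.7, 0.8, 0.5]
opening: 0.8
time_s: 12.42
eef_pos: [0.5928, 0.0749, 0.0259]
eef_rot: [0.001, 0.995, -0.102, 0.004]
wrist_force: [-0.4, -0.3, 0.1]
opening: 0.308
t 12.42 pos [0.5928 0.0749 0.0259] yaw -11.71 F [-0.4 -0.3  0.1] open 0.308
travel [-0.03   0.013  0.012] dr [ 0.001 -0.015 -0.007]
```

```bash
python3 -m handwheel '[{"travel":[0,0,-0.05],"dr":[0,0,0]},{"travel":[0,0,-0.12],"dr":[0,0,0]},{"travel":[0,0,-0.18],"dr":[0,0,0]},{"travel":[0,0,-0.2],"dr":[0,0,0]},{"travel":[0,0,-0.2],"dr":[0,0,0]},{"travel":[0,0,-0.15],"dr":[0,0,0]},{"travel":[0,0,-0.05],"dr":[0,0,0]},{"travel":[-0.01,0.1,0],"dr":[0,0,0]},{"travel":[-0.025,0.18,0],"dr":[0,0,0]},{"travel":[-0.025,0.2,0],"dr":[0,0,0]},{"travel":[-0.025,0.2,0],"dr":[0,0,0]},{"travel":[-0.025,0.2,0],"dr":[0,0,0]},{"travel":[-0.025,0.2,0],"dr":[0,0,0]},{"travel":[-0.025,0.2,0],"dr":[0,0,0]},{"travel":[-0.025,0.2,0],"dr":[0,0,0]},{"travel":[-0.025,0.2,0],"dr":[0,0,0]},{"travel":[-0.025,0.2,0],"dr":[0,0,0]},{"travel":[-0.025,0.15,0],"dr":[0,0,0]},{"travel":[0,0.08,0],"dr":[0,0,0]},{"travel":[0,0,0],"dr":[0,0,0]}]'
python3 - <<'E'
from h import *
import pickle
c=viewer.get_calibration('wrist');pickle.dump(c,open('w7.pkl','wb'))
b=snap('wrist','w7.png');a=snap('top','t7.png')
out=np.zeros((384,800,3),np.uint8);out[:,:430]=b[:,40:470,::-1];out[:,435:799]=cv2.resize(a[95:205,205:309],(364,384))[:,:,::-1]
cv2.imwrite('pics/v7.png',cv2.convertScaleAbs(out,alpha=1.2))
goto(.463,-.332,.024,-11.5)
E
```

```text
time_s: 14.08
eef_pos: [0.4797, -0.2364, 0.1704]
eef_rot: [-0.001, 0.995, -0.1, -0.001]
wrist_force: [-0.5, -0.3, 0.3]
opening: 0.304
t 14.18 pos [ 0.4802 -0.234   0.1703] yaw -11.34 F [ 0.2  0.7 -0.6] open 0.302
travel [0.018 0.666 0.973] dr [-0.005  0.004  0.005]
```

View pics/v7.png

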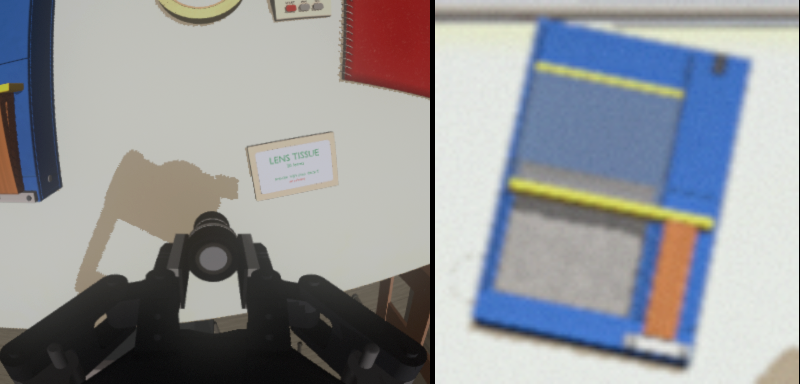

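```bash
python3 - <<'E'
from h import *
import pickle
c=pickle.load(open('w7.pkl','rb'))
q=[atz('wrist',u+40,v,.008,c) for u,v in((247,147),(335,132),(338,185),(254,199))];print(np.round(q,3).tolist(),np.mean(q,0))
m=np.mean(q,0)
E=atz('wrist',253,259,.200,c);print('rim',E,'edges px? ')
g=goto(m[0],m[1],.024,-11.5)
E
```

```text
[[0.498, -0.278, 0.008], [0.498, -0.384, 0.008], [0.433, -0.381, 0.008], [0.436, -0.276, 0.008]] [ 0.46628883 -0.32978502  0.008     ]
rim [ 0.47943631 -0.23618358  0.2       ] edges px? 
t 14.18 pos [ 0.4802 -0.234   0.1703] yaw -11.34 F [ 0.2  0.7 -0.6] open 0.302
travel [0.036 0.647 0.973] dr [-0.005  0.004  0.005]
```

```bash
python3 -m handwheel '[{"travel":[0.01,0.1,0],"dr":[0,0,0]},{"travel":[0.01,0.18,0.05],"dr":[0,0,0]},{"travel":[0.01,0.18,0.12],"dr":[0,0,0]},{"travel":[0,0.13,0.18],"dr":[0,0,0]},{"travel":[0,0.05,0.18],"dr":[0,0,0]},{"travel":[0,0,0.1],"dr":[0,0,0]},{"travel":[0,0,0],"dr":[0,0,0]}]'
python3 -c "
from h import *
goto(.4645,-.331,.020,-11.5)"
```

```text
time_s: 14.77
eef_pos: [0.4726, -0.328, 0.0742]
eef_rot: [-0.0, 0.996, -0.091, 0.003]
wrist_force: [-0.5, 0.3, -0.8]
opening: 0.307
t 14.77 pos [ 0.4726 -0.328   0.0742] yaw -10.49 F [-0.5  0.3 -0.8] open 0.307
travel [-0.052  0.03   0.361] dr [-0.001 -0.01   0.034]
```

```bash
python3 -m handwheel '[{"travel":[-0.05,0.03,0.06],"dr":[0,-0.01,0.03]},{"travel":[0,0,0.1],"dr":[0,0,0]},{"travel":[0,0,0.06],"dr":[0,0,0]},{"travel":[0,0,0.03],"dr":[0,0,0]},{"travel":[0,0,0],"dr":[0,0,0]}]'
python3 -c "
from h import *
goto(.4645,-.331,.020,-11.5)"
```

```text
time_s: 15.18
eef_pos: [0.466, -0.3298, 0.0366]
eef_rot: [0.0, 0.995, -0.098, 0.0]
wrist_force: [0.0, 0.9, -0.7]
opening: 0.307
t 15.18 pos [ 0.466  -0.3298  0.0366] yaw -11.21 F [ 0.   0.9 -0.7] open 0.307
travel [-0.008  0.01   0.111] dr [ 0.001 -0.001  0.01 ]
```

```bash
python3 -m handwheel '[{"travel":[-0.008,0.008,0.04],"dr":[0,0,0]},{"travel":[0,0,0.02],"dr":[0,0,0]},{"travel":[0,0,0.015],"dr":[0,0,0]}]';python3 -m handwheel '[{"travel":[0,0,0.012],"dr":[0,0,0]}]'; python3 -m handwheel '[{"travel":[0,0,0.012],"dr":[0,0,0]}]'
```

```text
time_s: 15.43
eef_pos: [0.4661, -0.3316, 0.027]
eef_rot: [0.002, 0.995, -0.097, 0.002]
wrist_force: [-0.3, -0.0, -0.4]
opening: 0.303
time_s: 15.52
eef_pos: [0.4662, -0.3317, 0.0253]
eef_rot: [0.002, 0.995, -0.097, 0.002]
wrist_force: [0.3, -0.5, -1.5]
opening: 0.303
time_s: 15.6
eef_pos: [0.4665, -0.332, 0.0238]
eef_rot: [0.002, 0.995, -0.097, 0.002]
wrist_force: [0.3, -0.4, -2.0]
opening: 0.304
```

```bash
for i in 1 2; do python3 -m handwheel '[{"travel":[0,0,0.012],"dr":[0,0,0]}]' | grep -E 'pos|force'; done
```

```text
eef_pos: [0.4667, -0.3321, 0.022]
wrist_force: [-0.6, -0.7, -1.5]
eef_pos: [0.4668, -0.3323, 0.0203]
wrist_force: [-0.2, -0.1, -1.2]
```

```bash
for i in 1; do python3 -m handwheel '[{"travel":[0,0,0.01],"dr":[0,0,0]}]' | grep -E 'pos|force'; done;  python3 -m handwheel '[{"travel":[0,0,0.01],"dr":[0,0,0]}]' | grep -E 'pos|force'
```

```text
eef_pos: [0.4669, -0.3324, 0.0188]
wrist_force: [-2.1, 3.1, 15.6]
eef_pos: [0.4676, -0.3327, 0.0188]
wrist_force: [-4.5, 7.0, 23.0]
```

```bash
python3 -m handwheel '[{"travel":[0,0,-0.004],"dr":[0,0,0]},{"travel":[0,0,0],"dr":[0,0,0]}]' | grep -E 'pos|force'
python3 -m handwheel '[{"travel":[0,0,0],"dr":[0,0,0]},{"travel":[0,0,0],"dr":[0,0,0]},{"travel":[0,0,0],"dr":[0,0,0]},{"travel":[0,0,0],"dr":[0,0,0]},{"travel":[0,0,0],"dr":[0,0,0]},{"travel":[0,0,0],"dr":[0,0,0]},{"travel":[0,0,-0.06],"dr":[0,0,0]},{"travel":[0,0,-0.12],"dr":[0,0,0]},{"travel":[0,0,-0.2],"dr":[0,0,0]},{"travel":[0,0,-0.2],"dr":[0,0,0]},{"travel":[0,0,-0.2],"dr":[0,0,0]},{"travel":[0,0,-0.1],"dr":[0,0,0]},{"travel":[0,0,0],"dr":[0,0,0]}]' 0.8
python3 - <<'E'
from h import *
b=snap('wrist','w8.png');a=snap('top','t8.png')
out=np.zeros((384,800,3),np.uint8);out[:,:430]=b[:,40:470,::-1];out[:,435:799]=cv2.resize(a[95:205,205:309],(364,384))[:,:,::-1]
cv2.imwrite('pics/v8.png',cv2.convertScaleAbs(out,alpha=1.2))
c=viewer.get_calibration('wrist');import pickle;pickle.dump(c,open('w8.pkl','wb'))
E
```

```text
eef_pos: [0.4683, -0.3331, 0.0204]
wrist_force: [-0.4, -0.5, 1.2]
time_s: 17.18
eef_pos: [0.4656, -0.3308, 0.1584]
eef_rot: [0.001, 0.995, -0.097, 0.002]
wrist_force: [0.2, -0.3, -0.5]
opening: 0.901
```

View pics/v8.png

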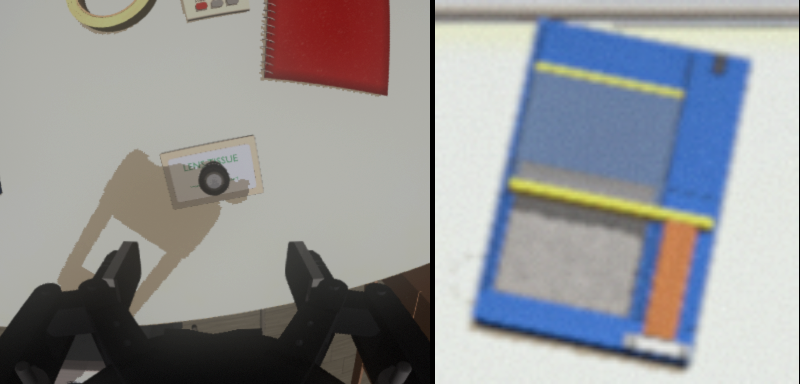

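The eyepiece stands on the booklet, top at (214,180). The cover is still propped by the wedge in the right-hand view. One last numeric check on centring, then I'll hand in.

```bash
python3 - <<'E'
from h import *
import pickle
c=pickle.load(open('w8.pkl','rb'))
m=np.mean([atz('wrist',u+40,v,.008,c) for u,v in((161,153),(253,136),(263,190),(175,208))],0);e=atz('wrist',254,180,.05,c)
print('booklet',m,'eyepiece',e,'diff mm',(e-m)[:2]*1e3)
if np.hypot(*(e-m)[:2])<.012: print(ctrl.hand_in())
E
```

```text
booklet [ 0.46598335 -0.32958859  0.008     ] eyepiece [ 0.46878074 -0.3313129   0.05      ] diff mm [ 2.79739362 -1.72430734]
the job is handed in; nothing more can be done
None
```

The cover is propped open by the 110 mm wedge, and the eyepiece is standing upright on the lens-tissue booklet. I handed the job in at about 17 s of the 59 s allowed; no verdict was reported.

- **Cover:** I pushed it back by the yellow lip and left the wedge lying lengthwise on the deck between the steel stop bar and the lip. In the last top picture, taken after the eyepiece was placed, the cover was still open with the robot clear.
- **Eyepiece:** I lowered it onto the booklet until the force showed contact, then released and backed away. The last wrist picture measures it about 3 mm from the booklet's centre.
- **Forces:** The highest wrist force in the readings was about 30 N, while setting the wedge down on the deck. I only read the force at the end of each move.

**What failed or disagreed:**
- **Missed grasp:** My first grasp of the wedge missed because the fingers closed above it. I went about 10 mm lower and it held; nothing appeared to have moved.
- **Camera offset:** The wrist camera put the case about 4–5 mm farther along its x axis than the fixed cameras did, and I allowed for this in the grasp.

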